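# Open the tape gun case by its guarded push latch

### The arm

A 6-joint arm with a two-finger parallel gripper is mounted at the origin on the work surface. World frame = base frame: x ahead of the robot, y to its left, z up, the work surface at z = 0. Lengths are in m, angles in rad, forces in N, time in s.
With the tool pointing down it reaches from about 0.375 to 0.975 m from the base axis. Payload 3.8 kg.
Tool frame: the origin (TCP) lies midway between the tips of the shut fingers; the grasp point (between the pads) lies 19 mm behind it; z points along the fingers, y is the line along which they close (so a half turn about z gives the same grasp; the last joint's range is limited). The gripper opens to 85 mm and grips with 20 to 120 N. Pads are 22 mm wide; open, the fingers measure 114 mm over their backs; the gripper's body (76 mm by 85 mm) begins 54 mm behind the grasp point. The pads swing forward as they close: fully open they stand 13 mm farther back than shut.
Start: joints at [1.299, 0.264, 1.604, -0, 1.274, -0.037], TCP at [0.157, 0.656, 0.231] pointing down, gripper open.
Joint ranges: [-2.63, 2.63], [-0.94, 2.18], [0.31, 2.57], [-1.31, 4.45], [0, 2.66], [-2.55, 2.55]. Speed limits (rad/s): [2.57, 2.57, 3.14, 3.14, 3.14, 3.14].

### API

Orientations are given as a rotation vector (axis times angle).
In Python, from workcell import bot gives the robot as it stands.
- The arm moves only by the tool jog_arm, never from a script. Its argument "motion" is a list of rows, each a list of 5 numbers: the opening, from -1 (shut) to 1 (fully open), then the shift along the tool's x, y, z in mm, then the turn about the tool's z in degrees. In form: [[claw, x, y, z, twist], ...]. A call has 1 to 10 rows; each row shifts and turns the commanded pose from where the row before left it, along the tool's axes as they then stand; what a row does not reach is not made up. A row lasts 1/12 s, in which the tool goes at most 41.7 mm and 7.16 degrees, less where a joint would pass 70% of its speed; a pose out of reach is approached as far as the arm can. A call with a gripper value outside its range is refused whole. The fingers move at their own pace and stop on an object; "force" is the grip in N (left out, the last holds). Time passes only in rows, so rows that do not move let the fingers close. It gives the time, the measured TCP pose, the force, the opening and the grip force at its end, in the units of the state.
- bot.read_state(): the state, without advancing time (a new reading comes with each control period).
- bot.read_camera(name): name is "scene" or "top" or "wrist"; returns (picture, depth): 480x640x3 uint8, red, green, blue; 480x640 float32, m along the optical axis (not along the pixel's ray), 0 where there is no reading.
- bot.get_calibration(name): a dict with "vfov" (degrees; the focal length in pixels is half the picture's height over the tangent of half this angle, whatever the lens; pixels are square), "cx", "cy" (the principal point, pixels), "dist" ([k1, k2, p1, p2, k3] as OpenCV has them; the pictures are not rectified), "rvec" (rotation vector, rad) and "tvec" (3), from world to camera coordinates, as OpenCV has them; the wrist camera has in their place "tool_from_camera" (4x4, takes a point from camera to tool coordinates, whose origin is the TCP and whose axes are the flange's). Camera axes: x right, y down, z forward; pixel columns grow to the right and rows downward; lengths in m; the calibration is good to about 2 mm. A picture is of the moment at which its call begins: read the wrist's pose just before it. get_calibration takes no time and is no camera call.
- bot.finish_job(): hands the job in; it is judged then, once.
The state is a dict: "time": time; "q": joint angles; "joint_vel": joint speeds; "joint_torque": joint torques, N m; "tool_pos": TCP position; "tcp_rot": TCP orientation; "wrist_force": force on the tool from outside, world axes, zero at the start; "torque": the same for the moment, N m; "width": opening from 0.0 (shut) to 1.0 (fully open); "grip_force": force on a finger pad.
Only numpy, scipy, OpenCV 4.12 (cv2) and the standard library are available. Lean on these libraries where they do the work, as an engineer would, in place of code of your own. Each camera call takes 0.05 s, during which the arm holds its last target. There are 200 camera calls.

### The job

Open the tape gun case that is screwed to the counter: slide the latch guard all the way across to its stop, off the push pad, then press the pad down gently, only until the latch lets go, and let the sprung lid fly fully open by itself without ever touching it. Do not ram the pad against its stop, leave the guard slid aside and leave everything else on the counter where it stands.

Things in the scene. Friction and masses are not known exactly. Their poses are not given: they have to be found in the camera images.
- case: Yellow plastic case screwed to the counter, 260 x 220 mm (x, y), 88 mm high shut. Origin on the counter surface; x runs from the latch side (front, towards the robot) to the hinge, z up. Case x -135 to -25 mm, y -110 to 110 mm is a flat deck 45 mm high with the push pad and guard; x -25 to 125 mm is the box with the lid on top. Hinge along y at x 125, z 83 mm.
- latch: The latch's black push pad, 36 x 36 mm, hidden under the guard at first. Origin: on the pad's vertical axis, at deck height while not pressed (case x -95, y -30, z 45 mm), going down with the pad; axes as the case. The pad's flat top lies 8 to 26 mm above this origin: the height differs from case to case and is not measured, to be found by touch.
- pad_axis (a point): Point on the deck under the pad's middle (it does not move with the pad). The pad goes straight down on a spring: it starts to give at about 3 N and adds 1 N per mm; after 5 to 6 mm of travel (8 to 9 N) the hook lets the lid go; at 7.5 mm (11 N) it meets a rigid stop. Never push it with more than 20 N.
- hook_top (a point): Middle of the top of the steel hook that holds the lid's front edge: 16 x 26 mm (case x, y), rising from the deck to 98 mm above the counter, 58 mm behind the pad's middle. Pressing the pad draws it up to 7.5 mm towards the pad.
- guard (a joint): Travel of the steel guard along the case's +y, in m: 0 = over the pad, 0.060 = at its stop, pad free. It starts between 0 and 0.006, resists with about 3 N and stays where it is left.
- guard_fin (a point): Middle of the top edge of the guard's fin, moving with it. The guard is a steel bridge 72 x 56 mm (case x, y), plate top 82 mm and underside 77 mm above the counter. Home (joint 0) its middle is over the pad's. The fin stands on the plate's middle: 40 mm long in case x, 10 mm thick in case y, 30 mm high (top at 112 mm); pinch it from above or push it from the side.
- lid (a joint): Opening angle of the lid, rad: 0 shut, 0.02 or less when latched, 1.45 fully open against its stop. A spring opens it in about 1 s once released.
- lid_panel: The yellow lid, 150 x 220 x 10 mm. Origin on the hinge line, middle of the lid's width; the panel extends 150 mm (a 10 mm steel tab 10 mm more) along its own -x.
- turntable: Steel turntable, 220 mm across, 40 mm high; origin under its middle. Bystander.
- jar: Painted clay jar, 150 mm tall, 126 mm across, standing on the turntable; origin under its middle. Bystander.
- bell: Copper hand bell, 68 mm across, 93 mm tall, standing; origin under its middle. Bystander.
- truck: Tin toy truck, 120 x 56 x 60 mm, standing on its wheels; origin under its middle. Bystander.
- hat_clip: Orange hard-hat clip, 75 x 22 x 18 mm, lying flat; origin under its middle. Bystander.
- tape_roll: Cardboard tape roll, 100 mm across, 48 mm high, lying flat; origin under its middle. Bystander.
- stamp: Hand stamp, foot 50 x 30 mm, 80 mm tall, standing; origin under its middle. Bystander.

How it is judged:
On the way, in this order (a step that is already met when the one before it is completed fails the run):
1. the guard is slid across to its stop (within 6 mm) while the lid is still latched (value of joint guard above 0.054 m and value of joint lid below 0.06 rad), for 0.2 s.
2. the lid has sprung fully open (value of joint lid above 1.3 rad), for 0.3 s.
At the end, for the whole second after the job is handed in: the lid stands fully open (above 1.3 rad) and still, the guard is still slid aside (above 50 mm of its 60 mm), nothing is touched (value of joint lid above 1.3 rad and velocity of joint lid below 0.1 rad/s and value of joint guard above 0.05 m).
It fails at once if the push pad is pushed with more than 20 N (contact force between any of the fingers, the arm and latch above 20 N).
It fails at once if the robot touches the lid (over 1 N) (contact force between any of the fingers, the arm and lid_panel above 1 N).
It fails at once if a bystander is moved by more than 20 mm (distance of any of jar, bell, truck, hat_clip, tape_roll, stamp from where it was at the start of the episode above 0.02 m).
It also fails if it takes over 51 s, if anything falls off the work surface, if the arm or the gripper's body presses on something with over 40 N, if the wrist force passes 120 N, or if a joint passes its speed limit or range.

## Working session

There is one attempt and no reset: what is moved stays moved. The work goes in short steps, Python scripts to look and compute and a tool call to move; the robot and the scene stay as the last step left them, time stands still between calls to the robot, and variables do not carry over. Pictures are saved under pics/ and viewed, at most 10 in all, crops included, and the job is handed in when it is done.

Besides the shell and the picture viewer there is one more tool, called after ">>>" by a JSON object that holds its "api" and its "payload". jog_arm: Moves the arm, as the interface text tells. Its arguments: {"type":"object","properties":{"motion":{"type":"array"},"force":{"type":"number"}},"required":["motion"]}

```bash
mkdir -p pics; cat > h.py <<'E'
import numpy as np, cv2
from workcell import bot
def snap(n,f):
    s=bot.read_state(); im,d=bot.read_camera(n); cv2.imwrite('pics/'+f+'.png',im[:,:,::-1]); np.savez('pics/'+f,im=im,d=d,p=s['tool_pos'],r=s['tcp_rot']); return im,d
def cloud(n,f):
    z=np.load('pics/'+f+'.npz'); d=z['d']; c=bot.get_calibration(n)
    F=240/np.tan(np.radians(c['vfov'])/2); K=np.array([[F,0,c['cx']],[0,F,c['cy']],[0,0,1]])
    v,u=np.mgrid[:480,:640]; uv=np.stack([u,v],-1).reshape(-1,1,2).astype(float)
    n_=cv2.undistortPoints(uv,K,np.array(c['dist'],float)).reshape(480,640,2)
    P=np.concatenate([n_*d[...,None],d[...,None]],-1)
    if n=='wrist':
        T=np.array(c['tool_from_camera']); P=P@T[:3,:3].T+T[:3,3]
        R=cv2.Rodrigues(np.array(z['r'],float))[0]; P=P@R.T+z['p']
    else:
        R=cv2.Rodrigues(np.array(c['rvec'],float))[0]; P=(P-np.array(c['tvec']).ravel())@R
    P[d==0]=np.nan
    return P
E
python3 -c "
from h import *
snap('top','t1');snap('scene','s1')
s=bot.read_state();print(s)"
```

```text
{'time': 0.1, 'q': array([ 1.29910228e+00,  2.64689137e-01,  1.60524903e+00,  1.13343851e-05,
        1.27371213e+00, -3.68940923e-02]), 'joint_vel': array([-0.00020011, -0.00185511, -0.00239988,  0.00144748, -0.0017098 ,
       -0.00142896]), 'joint_torque': array([ 4.80572926e-04, -5.16707897e+01, -3.68591380e+01, -3.97516362e-05,
        6.42513696e-03,  5.22035236e-06]), 'tool_pos': array([0.15685225, 0.65583493, 0.23007264]), 'tcp_rot': array([-0.36794297, -3.11964071,  0.00319078]), 'wrist_force': array([-0.20594617, -0.44795747, -0.2419561 ]), 'torque': array([ 0.04095516, -0.01156656,  0.04536227]), 'grip_force': 0.0, 'width': 0.9971843382901605}
```

View pics/t1.png

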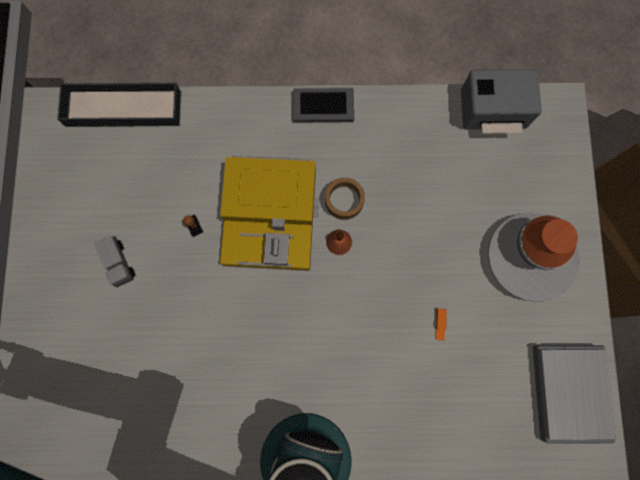

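View pics/s1.png

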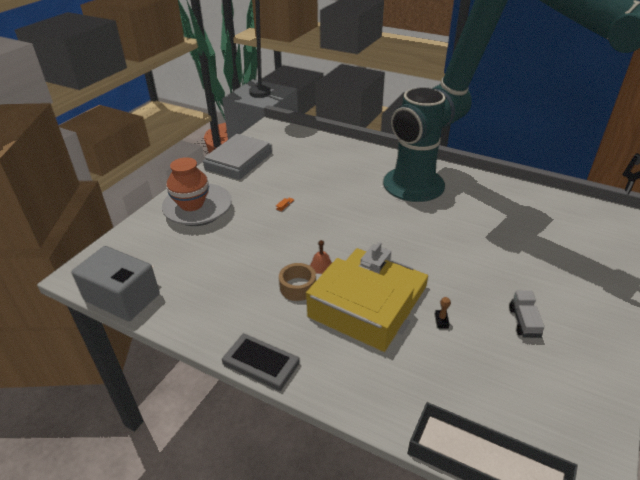

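The top view shows the case at about (268,213), guard at (277,248) with its fin around (276,246), the bell at (339,241) to its right, the stamp at (192,224) left; the scene view shows the same, with the guard at (376,257). Now the case pose from the clouds.

```bash
python3 - <<'E'
from h import *
for n,f,box in (('top','t1',(150,275,215,320)),('scene','s1',(240,345,305,430))):
    P=cloud(n,f); im=np.load(f'pics/{f}.npz')['im'].astype(int)
    a,b,c,d=box; Q=P[a:b,c:d].reshape(-1,3); I=im[a:b,c:d].reshape(-1,3)
    yel=(I[:,0]>110)&(I[:,2]<70)
    for nm,m in (('lid',yel&(Q[:,2]>.078)&(Q[:,2]<.1)),('deck',yel&(Q[:,2]>.035)&(Q[:,2]<.055)),
       ('fin',~yel&(Q[:,2]>.1)&(Q[:,2]<.125)),('grey .07-.09',~yel&(I.max(1)-I.min(1)<40)&(Q[:,2]>.07)&(Q[:,2]<.09))):
        q=Q[m]
        if len(q)<5: print(n,nm,len(q)); continue
        r=cv2.minAreaRect((q[:,:2]*1000).astype(np.float32)); print(n,nm,len(q),'med',np.median(q,0).round(4),'rect',np.round(r[0],1),np.round(r[1],1),round(r[2],2))
        if nm=='fin': print(q.round(4)[::max(1,len(q)//25)])
E
```

```text
top lid 5386 med [0.6367 0.0859 0.0884] rect [604.1  88.9] [221.  222.1] 86.06
top deck 2679 med [0.5114 0.1208 0.0444] rect [508.8  94. ] [219.  108.7] 86.57
top fin 86 med [0.4907 0.065  0.1105] rect [511.5  62.3] [12.5 82.6] 81.32
[[0.5526 0.0578 0.102 ]
 [0.5408 0.0602 0.1007]
 [0.5092 0.0659 0.1152]
 [0.5073 0.0684 0.1127]
 [0.5073 0.0614 0.1126]
 [0.5047 0.066  0.114 ]
 [0.5056 0.0593 0.1089]
 [0.5021 0.0635 0.1153]
 [0.5011 0.0688 0.108 ]
 [0.5006 0.0615 0.1105]
 [0.4986 0.064  0.1086]
 [0.4954 0.0659 0.1132]
 [0.4931 0.0683 0.1126]
 [0.4937 0.0616 0.1089]
 [0.4919 0.0641 0.1062]
 [0.4888 0.0661 0.1105]
 [0.4865 0.0708 0.1099]
 [0.4859 0.0636 0.1131]
 [0.4825 0.0676 0.1197]
 [0.4842 0.0615 0.1093]
 [0.4813 0.0659 0.1127]
 [0.4783 0.0702 0.1166]
 [0.4793 0.0637 0.1104]
 [0.4778 0.0688 0.1055]
 [0.4768 0.0613 0.1114]
 [0.4746 0.066  0.1102]
 [0.4725 0.0707 0.1091]
 [0.4725 0.0638 0.1087]
 [0.4706 0.0663 0.1061]]
top grey .07-.09 689 med [0.4924 0.0635 0.0818] rect [588.9 115.8] [168.3 263.2] 86.49
scene lid 3851 med [0.6437 0.0943 0.0882] rect [639.6  85.8] [222.9 154.2] 86.56
s
[... 313 characters left out ...]
29 0.1084]
 [0.4864 0.0684 0.1103]
 [0.4767 0.0705 0.1039]
 [0.4971 0.0643 0.1134]
 [0.4951 0.0691 0.1136]
 [0.4869 0.0716 0.1085]
 [0.5026 0.0638 0.1138]
 [0.4953 0.0666 0.1095]
 [0.49   0.0702 0.1069]
 [0.5075 0.063  0.1138]
 [0.499  0.0654 0.1083]
 [0.4893 0.0702 0.1028]
 [0.5075 0.0633 0.1105]
 [0.504  0.0675 0.1095]
 [0.4987 0.0711 0.1069]
 [0.5126 0.0654 0.1117]
 [0.5097 0.0699 0.1113]
 [0.5133 0.0603 0.1068]
 [0.5135 0.0659 0.1092]
 [0.5077 0.0693 0.1061]
 [0.5115 0.0598 0.1018]
 [0.5108 0.0651 0.1034]
 [0.5095 0.0702 0.1044]
 [0.5168 0.0648 0.1044]
 [0.5117 0.0684 0.1019]
 [0.5509 0.0687 0.1017]]
scene grey .07-.09 612 med [0.5257 0.0737 0.083 ] rect [612.8  39. ] [295.8 198.8] 17.59
```

>>> {"api": "jog_arm", "payload": {"motion": [[-1,0,0,0,-5],[-1,0,0,0,-5],[-1,-15,-24,0,0],[-1,-15,-24,0,0],[-1,-15,-24,0,0],[-1,-15,-24,0,0],[-1,-15,-24,0,0],[-1,-15,-24,0,0],[-1,-15,-24,0,0],[-1,-15,-24,0,0]], "force": 20}}

```text
time: 0.93
tool_pos: [0.2654, 0.456, 0.2307]
tcp_rot: [-0.094, -3.14, 0.001]
wrist_force: [0.1, 0.8, 0.6]
width: -0.001
grip_force: 0.0
```

>>> {"api": "jog_arm", "payload": {"motion": [[-1,-15,-24,0,0],[-1,-15,-24,0,0],[-1,-15,-24,0,0],[-1,-15,-24,0,0],[-1,-15,-24,0,0],[-1,-15,-24,0,0],[-1,-15,-24,0,0],[-1,-15,-24,0,0],[-1,-15,-24,0,0],[-1,-15,-24,0,0]]}}

```text
time: 1.77
tool_pos: [0.4006, 0.2076, 0.2309]
tcp_rot: [-0.095, -3.14, 0.0]
wrist_force: [0.8, 0.7, -0.6]
width: -0.001
grip_force: 0.0
```

>>> {"api": "jog_arm", "payload": {"motion": [[-1,-15,-24,0,0],[-1,-15,-24,0,0],[-1,-15,-24,0,0],[-1,-15,-24,0,0],[-1,-10,-24,0,0],[-1,0,0,0,0],[-1,0,0,0,0]]}}

```text
time: 2.35
tool_pos: [0.4631, 0.084, 0.2308]
tcp_rot: [-0.099, -3.139, -0.0]
wrist_force: [-0.6, -0.4, -0.0]
width: -0.0
grip_force: 0.0
```

```bash
python3 - <<'E'
from h import *
s=bot.read_state(); R=cv2.Rodrigues(s['tcp_rot'])[0]
print(s['time'],s['tool_pos'],s['wrist_force'],s['width']);print(R.round(3),s['q'].round(2))
snap('wrist','w1'); P=cloud('wrist','w1').reshape(-1,3)
for nm,lo,hi in (('fin',.108,.118),('plate',.079,.085)):
    m=(P[:,2]>lo)&(P[:,2]<hi)&(abs(P[:,0]-.492)<.04)&(abs(P[:,1]-.066)<.05)
    q=P[m]
    if len(q)>5:print(nm,len(q),np.median(q,0),cv2.minAreaRect((q[:,:2]*1000).astype(np.float32)))
E
```

```text
2.35 [0.463066   0.08400138 0.23079127] [-0.64083935 -0.41131854 -0.02450757] -0.00044609802851174084
[[-0.998  0.063 -0.001]
 [ 0.063  0.998  0.   ]
 [ 0.001  0.    -1.   ]] [ 0.13 -0.13  2.02  0.    1.25 -1.38]
fin 600 [0.4879166  0.06656996 0.11294544] ((489.35784912109375, 66.50709533691406), (9.765210151672363, 39.436649322509766), 85.13970184326172)
plate 3997 [0.48256633 0.06514082 0.08323619] ((489.515869140625, 66.30651092529297), (55.899906158447266, 71.93016815185547), 86.06114959716797)
```

View pics/w1.png

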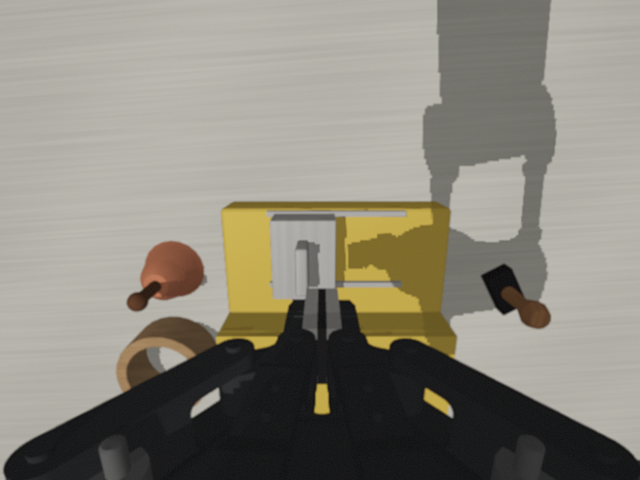

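The wrist view shows the guard plate at (303,255) with its fin at (302,270), the bell at (170,270) well clear; fin middle is at (0.4895, 0.0664, 0.113). I go down on its -y side.

>>> {"api": "jog_arm", "payload": {"motion": [[-1,-14,-24,0,0],[-1,-14,-25,0,0],[-1,0,0,0,0],[-1,0,0,25,0],[-1,0,0,25,0],[-1,0,0,25,0],[-1,0,0,25,0],[-1,0,0,25,0],[-1,0,0,14,0],[-1,0,0,0,0]]}}

```text
time: 3.23
tool_pos: [0.4841, 0.0358, 0.0883]
tcp_rot: [-0.092, -3.132, -0.0]
wrist_force: [-0.8, 0.1, 0.2]
width: -0.002
grip_force: 0.0
```

>>> {"api": "jog_arm", "payload": {"motion": [[-1,0,5,0,0],[-1,0,5,0,0],[-1,0,5,0,0],[-1,0,5,0,0],[-1,0,5,0,0]]}}

```text
time: 3.65
tool_pos: [0.4907, 0.0597, 0.0937]
tcp_rot: [0.094, 3.138, -0.001]
wrist_force: [-0.4, -2.5, 1.8]
width: 0.003
grip_force: 1.7
```

>>> {"api": "jog_arm", "payload": {"motion": [[-1,0,5,0,0],[-1,0,5,0,0],[-1,0,5,0,0],[-1,0,5,0,0],[-1,0,5,0,0],[-1,0,5,0,0],[-1,0,5,0,0]]}}

```text
time: 4.23
tool_pos: [0.4921, 0.0948, 0.0924]
tcp_rot: [0.095, 3.14, 0.0]
wrist_force: [1.8, -3.7, 2.6]
width: -0.0
grip_force: 1.7
```

```bash
python3 - <<'E'
from h import *
s=bot.read_state(); print(s['tool_pos'],s['wrist_force'])
snap('top','t2');P=cloud('top','t2')[150:275,215:320].reshape(-1,3)
I=np.load('pics/t2.npz')['im'][150:275,215:320].reshape(-1,3).astype(int)
m=(P[:,2]>.075)&(P[:,2]<.089)&(P[:,0]>.445)&(P[:,0]<.525)&(I.max(1)-I.min(1)<40)
q=P[m];print(len(q),np.percentile(q[:,1],[2,50,98]))
E
```

```text
[0.49213831 0.09476561 0.09237999] [ 1.75139257 -3.67136794  2.60949503]
222 [0.08745921 0.11511168 0.14188929]
```

>>> {"api": "jog_arm", "payload": {"motion": [[-1,0,3,0,0],[-1,0,3,0,0],[-1,0,2,0,0],[-1,0,0,0,0]]}}

```text
time: 4.62
tool_pos: [0.4921, 0.1027, 0.0921]
tcp_rot: [-0.094, -3.14, -0.001]
wrist_force: [1.1, -0.9, 0.2]
width: -0.001
grip_force: 0.5
```

>>> {"api": "jog_arm", "payload": {"motion": [[-1,0,2,0,0],[-1,0,0,0,0]]}}

```text
time: 4.78
tool_pos: [0.492, 0.1045, 0.092]
tcp_rot: [-0.095, -3.139, -0.0]
wrist_force: [0.8, -1.8, 1.0]
width: -0.0
grip_force: 0.8
```

>>> {"api": "jog_arm", "payload": {"motion": [[-1,0,1,0,0],[-1,0,0,0,0]]}}

```text
time: 4.95
tool_pos: [0.4921, 0.1053, 0.092]
tcp_rot: [-0.095, -3.139, 0.0]
wrist_force: [0.5, -2.6, 0.3]
width: 0.002
grip_force: 1.2
```

>>> {"api": "jog_arm", "payload": {"motion": [[-1,0,1.5,0,0],[-1,0,0,0,0]]}}

```text
time: 5.12
tool_pos: [0.4922, 0.1068, 0.092]
tcp_rot: [-0.095, -3.139, 0.0]
wrist_force: [0.9, -2.0, -0.9]
width: -0.004
grip_force: 1.3
```

>>> {"api": "jog_arm", "payload": {"motion": [[-1,0,1.5,0,0],[-1,0,0,0,0]]}}

```text
time: 5.28
tool_pos: [0.4922, 0.107, 0.0921]
tcp_rot: [-0.093, -3.139, 0.004]
wrist_force: [0.7, -8.6, 1.3]
width: -0.001
grip_force: 4.0
```

Force jumped to 8.6 N with no motion: the guard is at its stop. Back off over the pad.

>>> {"api": "jog_arm", "payload": {"motion": [[-1,0,-5,0,0],[-1,0,-12,0,0],[-1,-1.5,-12,0,0],[-1,0,-13,0,0],[-1,0,0,0,0],[-1,0,0,0,0]]}}

```text
time: 5.78
tool_pos: [0.4914, 0.0654, 0.0922]
tcp_rot: [-0.098, -3.14, -0.001]
wrist_force: [-0.0, 0.5, 0.1]
width: 0.001
grip_force: 0.0
```

```bash
python3 - <<'E'
from h import *
s=bot.read_state(); print(s['time'],s['tool_pos'],s['wrist_force'])
for n,f in (('wrist','w2'),('scene','s2')):
    im,d=snap(n,f);P=cloud(n,f).reshape(-1,3);I=im.reshape(-1,3).astype(int)
    m=(P[:,2]>.05)&(P[:,2]<.075)&(abs(P[:,0]-.492)<.03)&(abs(P[:,1]-.065)<.03)&(I.max(1)<70)
    q=P[m];print(n,len(q))
    if len(q)>5:print(np.median(q,0),cv2.minAreaRect((q[:,:2]*1000).astype(np.float32)),np.percentile(q[:,2],[5,50,95]))
a=cv2.imread('pics/w2.png');b=cv2.resize(cv2.imread('pics/s2.png')[200:320,310:470],(640,480));cv2.imwrite('pics/c2.png',cv2.resize(np.hstack([a,b]),(800,300)))
E
```

```text
5.7833 [0.49144006 0.06543359 0.09221493] [-0.03824979  0.45234354  0.14739323]
wrist 3498
[0.48334427 0.06650367 0.06078853] ((488.0693664550781, 66.10179901123047), (36.08308792114258, 32.973995208740234), 87.01615142822266) [0.05499925 0.06078853 0.06186997]
scene 124
[0.49450212 0.07110677 0.05803146] ((494.9411926269531, 67.31074523925781), (33.7762451171875, 42.9340705871582), 85.29119873046875) [0.05120403 0.05803146 0.06198722]
```

View pics/c2.png

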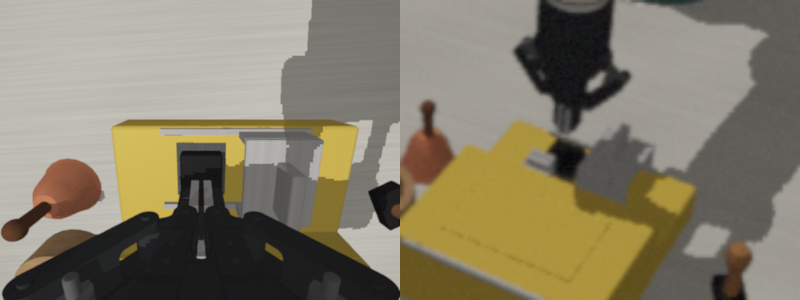

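The picture shows the guard aside (right of the pad) and the black pad at (200,170) under the fingers; its top is near z 0.061. Descend, then feel for it.

>>> {"api": "jog_arm", "payload": {"motion": [[-1,0,0,10,0],[-1,0,0,10,0],[-1,0,0,5,0],[-1,0,0,0,0],[-1,0,0,0,0]]}}

```text
time: 6.3
tool_pos: [0.4906, 0.0664, 0.0661]
tcp_rot: [-0.094, -3.138, 0.0]
wrist_force: [0.3, -0.2, -0.4]
width: 0.0
grip_force: 0.0
```

>>> {"api": "jog_arm", "payload": {"motion": [[-1,0,0,1,0],[-1,0,0,1,0],[-1,0,0,1,0],[-1,0,0,1,0],[-1,0,0,0,0]]}}

```text
time: 6.72
tool_pos: [0.4916, 0.0662, 0.0633]
tcp_rot: [0.095, 3.14, -0.0]
wrist_force: [0.3, -0.6, 0.2]
width: 0.004
grip_force: 0.0
```

>>> {"api": "jog_arm", "payload": {"motion": [[-1,0,0,1,0],[-1,0,0,1,0],[-1,0,0,0,0]]}}

```text
time: 6.97
tool_pos: [0.4915, 0.0662, 0.0611]
tcp_rot: [-0.095, -3.14, 0.0]
wrist_force: [-1.0, -0.4, -0.4]
width: 0.001
grip_force: 0.0
```

>>> {"api": "jog_arm", "payload": {"motion": [[-1,0,0,1,0],[-1,0,0,0,0],[-1,0,0,0,0]]}}

```text
time: 7.22
tool_pos: [0.4915, 0.0662, 0.0602]
tcp_rot: [-0.095, -3.14, 0.0]
wrist_force: [0.2, 0.2, 0.2]
width: -0.0
grip_force: 0.0
```

>>> {"api": "jog_arm", "payload": {"motion": [[-1,0,0,1,0],[-1,0,0,0,0],[-1,0,0,0,0]]}}

```text
time: 7.47
tool_pos: [0.4918, 0.0663, 0.0595]
tcp_rot: [0.095, 3.14, 0.0]
wrist_force: [-0.9, -0.7, 1.6]
width: 0.005
grip_force: 1.1
```

>>> {"api": "jog_arm", "payload": {"motion": [[-1,0,0,1,0],[-1,0,0,0,0],[-1,0,0,0,0]]}}

```text
time: 7.72
tool_pos: [0.4918, 0.0663, 0.0586]
tcp_rot: [0.095, 3.14, 0.0]
wrist_force: [-0.9, -0.4, 4.0]
width: -0.001
grip_force: 2.4
```

>>> {"api": "jog_arm", "payload": {"motion": [[-1,0,0,1,0],[-1,0,0,0,0],[-1,0,0,0,0]]}}

```text
time: 7.97
tool_pos: [0.4918, 0.0663, 0.0577]
tcp_rot: [0.095, 3.14, 0.0]
wrist_force: [-1.6, -0.2, 5.0]
width: 0.004
grip_force: 2.7
```

>>> {"api": "jog_arm", "payload": {"motion": [[-1,0,0,1,0],[-1,0,0,1,0],[-1,0,0,0,0]]}}

```text
time: 8.22
tool_pos: [0.4919, 0.0663, 0.0558]
tcp_rot: [0.095, 3.14, 0.0]
wrist_force: [-0.6, -0.3, 7.9]
width: -0.004
grip_force: 3.6
```

>>> {"api": "jog_arm", "payload": {"motion": [[-1,0,0,1,0],[-1,0,0,0,0],[-1,0,0,0,0]]}}

```text
time: 8.47
tool_pos: [0.4918, 0.0663, 0.055]
tcp_rot: [0.095, 3.14, 0.0]
wrist_force: [-3.4, -0.5, 7.7]
width: 0.002
grip_force: 4.0
```

```bash
cat > lid.py <<'E'
from h import *
im,d=snap('top','l'+str(bot.read_state()['time']));P=cloud('top','l'+str(bot.read_state()['time']-.05)) if 0 else None
import glob,os
f=os.path.basename(max(glob.glob('pics/l*.npz'),key=os.path.getmtime))[:-4]
Q=cloud('top',f)[140:275,200:320].reshape(-1,3);I=im[140:275,200:320].reshape(-1,3).astype(int)
m=(I[:,0]>110)&(I[:,2]<70)&(Q[:,2]>.06);print('yellow z pct',np.nanpercentile(Q[m][:,2],[5,50,95]),bot.read_state()['wrist_force'])
E
python3 lid.py
```

```text
yellow z pct [0.08356859 0.08844803 0.09313845] [-1.82763264 -0.55125268  8.24709576]
```

>>> {"api": "jog_arm", "payload": {"motion": [[-1,0,0,0.5,0],[-1,0,0,0,0],[-1,0,0,0,0],[-1,0,0,0,0]]}}

```text
time: 8.85
tool_pos: [0.4919, 0.0663, 0.0546]
tcp_rot: [0.095, 3.14, 0.0]
wrist_force: [-3.4, -0.6, 9.3]
width: 0.001
grip_force: 4.4
```

```bash
python3 lid.py
```

```text
yellow z pct [0.08354225 0.08834783 0.09339728] [-3.05987276 -0.12798578  9.05681275]
```

>>> {"api": "jog_arm", "payload": {"motion": [[-1,0,0,0.6,0],[-1,0,0,0,0],[-1,0,0,0,0],[-1,0,0,0,0]]}}

```text
time: 9.23
tool_pos: [0.4918, 0.0663, 0.0539]
tcp_rot: [0.095, 3.14, 0.0]
wrist_force: [-2.7, -0.4, 8.1]
width: -0.001
grip_force: 3.9
```

```bash
python3 lid.py
```

```text
yellow z pct [0.07800116 0.15016364 0.19511192] [-2.78667839  0.11895544  6.64080812]
```

The lid is rising. Hold for a second, then lift off straight up and toward the robot.

>>> {"api": "jog_arm", "payload": {"motion": [[-1,0,0,0,0],[-1,0,0,0,0],[-1,0,0,0,0],[-1,0,0,0,0],[-1,0,0,0,0],[-1,0,0,0,0],[-1,0,0,0,0],[-1,0,0,0,0],[-1,0,0,0,0],[-1,0,0,0,0]]}}

```text
time: 10.12
tool_pos: [0.4918, 0.0663, 0.0538]
tcp_rot: [0.095, 3.14, 0.0]
wrist_force: [-2.6, 0.1, 7.4]
width: 0.003
grip_force: 3.9
```

>>> {"api": "jog_arm", "payload": {"motion": [[-1,0,0,-5,0],[-1,0,0,-10,0],[-1,0,0,-20,0],[-1,0,0,-25,0],[-1,0,0,-25,0],[-1,10,0,-20,0],[-1,10,0,-10,0],[-1,0,0,0,0],[-1,0,0,0,0],[-1,0,0,0,0]]}}

```text
time: 10.95
tool_pos: [0.4713, 0.0674, 0.1673]
tcp_rot: [-0.095, -3.139, 0.0]
wrist_force: [0.3, 0.6, -0.8]
width: 0.0
grip_force: 0.0
```

```bash
python3 lid.py; python3 - <<'E'
from h import *
snap('scene','end')
P=cloud('scene','end').reshape(-1,3)
m=(P[:,2]>.2)&(abs(P[:,1]-.08)<.12)&(P[:,0]>.6)&(P[:,0]<.8);q=P[m];print(len(q),np.median(q,0),np.nanmax(q,0),bot.read_state()['time'])
E
```

```text
yellow z pct [0.07177397 0.08244847 0.23477985] [ 0.58988686 -0.22793394  0.7083942 ]
1419 [0.70204842 0.08598448 0.21988242] [0.71404416 0.1929848  0.24399925] 11.05
```

View pics/end.png

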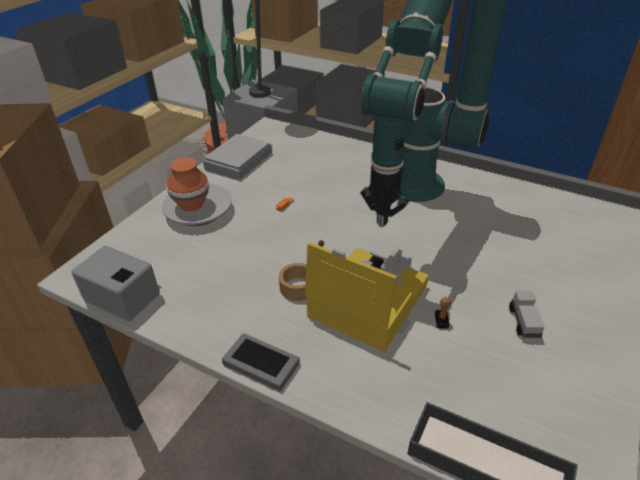

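The view shows the lid standing upright at (350,280), the pad clear at (376,262), and the bystanders in place.

```bash
python3 -c "
from workcell import bot
print(bot.finish_job())"
```

```text
the job is handed in; nothing more can be done
None
```

The job is handed in: the guard was slid to its stop, the pad was pressed with about 9 N until the latch let go, and the lid sprang open untouched to about 1.45 rad, with the bystanders looking unmoved in the last picture (the lid hid the guard there, but nothing touched it after it reached its stop).

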